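# Sort the coffee and spice things on the kitchen worktop

## Robot

A 7-joint arm with a two-finger parallel gripper is mounted at the origin on the work surface. World frame = base frame: x ahead of the robot, y to its left, z up, the work surface at z = 0. Lengths are in m, angles in rad, forces in N, time in s.
With the tool pointing down it reaches from about 0.425 to 0.925 m from the base axis. Payload 6.8 kg.
Tool frame: the origin (TCP) lies at the very end of the fingers, on their centre line; the grasp point (between the pads) lies 19 mm behind it; z points along the fingers, y is the line along which they close (so a half turn about z gives the same grasp; the last joint's range is limited). The gripper opens to 85 mm and grips with 20 to 120 N. Pads are 22 mm wide; open, the fingers measure 114 mm over their backs; the gripper's body (76 mm by 85 mm) begins 54 mm behind the grasp point. The pads swing forward as they close: fully open they stand 13 mm farther back than shut.
Start: joints at [-1.413, 0.477, 0.022, 1.555, -0.011, 1.109, -0.083], TCP at [0.177, 0.651, 0.197] pointing down, gripper open.
Joint ranges: [-2.96, 2.96], [-0.34, 2.1], [-1.41, 1.46], [0.24, 2.44], [-1.37, 4.51], [0.17, 1.92], [-2.96, 2.96]. Speed limits (rad/s): [2.39, 2.39, 3.14, 3.14, 3.14, 3.14, 3.14].

## Interface

Orientations are given as a unit quaternion [w, x, y, z].
In Python, from station import * gives the robot as it stands.
- The arm moves only by the tool jog_arm, never from a script. Its argument "moves" is one flat list of numbers, 7 for each row, row after row: the shift along the tool's x, y, z normalised to -1 to 1, where 1 is 20 mm, then the turn, a rotation vector about the tool's x, y, z normalised to -1 to 1, where 1 is 4 degrees, then the opening, from 0 (shut) to 1 (fully open). In form: [x, y, z, rx, ry, rz, claw, x, y, z, rx, ry, rz, claw, ...]. A call has exactly 8 rows; each row shifts and turns the commanded pose from where the row before left it, along the tool's axes as they then stand; what a row does not reach is not made up. A row lasts 1/12 s, in which the tool goes at most 41.7 mm and 7.16 degrees, less where a joint would pass 70% of its speed; a pose out of reach is approached as far as the arm can. A call with a number of a shift or a turn outside -1 to 1 is refused whole. A call with a gripper value outside its range is refused whole. The fingers move at their own pace and stop on an object; "grip_force" is the grip in N (left out, the last holds). Time passes only in rows, so rows that do not move let the fingers close, or fill a call up. It gives the time, the measured TCP pose, the force, the opening and the grip force at its end, in the units of the state.
- get_obs(): the state, without advancing time (a new reading comes with each control period).
- read_camera(name): name is "scene" or "top"; returns a dict with "color" (420x560x3 uint8, blue, green, red), "fx", "fy", "cx", "cy" (pixels), "k1" (the pictures are not rectified: a ray, as slopes to the right and down, at radius r is drawn at 1 + k1 r^2 times it, then the intrinsics apply), "rvec" (rotation vector, rad) and "tvec" (3), from world to camera coordinates, as OpenCV has them. Camera axes: x right, y down, z forward; pixel columns grow to the right and rows downward; lengths in m; the calibration is good to about 2 mm. A picture is of the moment at which its call begins. There is no depth.
- hand_in(): hands the job in; it is judged then, once.
The state is a dict: "t": time; "q": joint angles; "joint_vel": joint speeds; "joint_torque": joint torques, N m; "eef_pos": TCP position; "tool_rot": TCP orientation; "contact_force": force on the tool from outside, world axes, zero at the start; "torque": the same for the moment, N m; "gripper_width": opening from 0.0 (shut) to 1.0 (fully open); "grasp_force": force on a finger pad.
Only numpy, scipy, OpenCV 4.12 (cv2) and the standard library are available. Lean on these libraries where they do the work, as an engineer would, in place of code of your own. Each camera call takes 0.05 s, during which the arm holds its last target. There are 200 camera calls.

## Task

Tidy the worktop: stand the two spice jars in the white tray and the two espresso cups in the dark grey tray, one in each bay, and stand the blue sugar tin wholly on the round cork mat. Set everything down upright and gently, without dropping it, and leave the pepper mill and the small blue bowl where they are.

Things in the scene. Friction and masses are not known exactly. Their poses are not given: they have to be found in the camera images.
- jar_red: spice jar with a red lid and dark red spice, a closed cylinder 44 mm in diameter (lid 41 mm, from 68 mm up), 88 mm high, about 0.16 kg. Origin: centre of its underside; own z points up. Stands upright at the start
- jar_yellow: spice jar with a yellow lid and ochre spice, a closed cylinder 44 mm in diameter (lid 41 mm, from 68 mm up), 88 mm high, about 0.16 kg. Origin: centre of its underside; own z points up. Stands upright at the start
- cup_terracotta: handleless espresso cup, terracotta, open at the top, 52 mm in diameter with straight sides (foot 49 mm), 58 mm high, wall 4 mm, about 0.14 kg. Origin: centre of its underside; own z points up. Stands upright at the start
- cup_cream: handleless espresso cup, cream coloured, open at the top, 52 mm in diameter with straight sides (foot 49 mm), 58 mm high, wall 4 mm, about 0.14 kg. Origin: centre of its underside; own z points up. Stands upright at the start
- sugar_tin: blue sugar tin with a white band and a steel lid, a cylinder 60 mm in diameter and 72 mm high, with a small knob (16 mm wide, 12 mm high) on the lid, about 0.22 kg. Origin: centre of its underside; own z points up. Stands upright at the start
- white_tray: white open tray fixed to the worktop, outside 78 (own x) by 152 (own y) mm, 18 mm high, walls and floor 4 mm thick. A divider of the full height, 4 mm thick, across its middle makes two bays of 70 by 70 mm, centred at own y = +37 and -37 mm. Origin: centre of its underside, on the worktop. It is the place for the two spice jars, one in each bay
- grey_tray: dark grey open tray fixed to the worktop, outside 78 (own x) by 152 (own y) mm, 18 mm high, walls and floor 4 mm thick. A divider of the full height, 4 mm thick, across its middle makes two bays of 70 by 70 mm, centred at own y = +37 and -37 mm. Origin: centre of its underside, on the worktop. It is the place for the two espresso cups, one in each bay
- cork_mat: round pale cork mat with a dark rim, fixed to the worktop, 90 mm in diameter, 6 mm thick; place of the sugar tin. Origin: centre of its underside, on the worktop
- pepper_mill: dark wooden pepper mill standing among the things, 50 mm in diameter at its foot, 115 mm high, loose; to be left alone. Origin: centre of its underside
- ramekin: small blue bowl, about 76 mm in diameter and 42 mm high, loose, standing beyond the other things; to be left alone. Origin: centre of its underside

How it is judged:
At the end, for the whole second after the job is handed in: Jars in the white tray, cups in the grey tray, one per bay (within 20 mm of the bay centre along each tray axis, within 5 mm of the tray floor); tin on the cork mat within 17 mm of its centre; all upright within 0.1 rad, released and at rest (((x of jar_red in the frame of white_tray between -0.02 and 0.02 m and y of jar_red in the frame of white_tray between 0.017 and 0.057 m and z of jar_red in the frame of white_tray between -0.002 and 0.009 m and x of jar_yellow in the frame of white_tray between -0.02 and 0.02 m and y of jar_yellow in the frame of white_tray between -0.057 and -0.017 m and z of jar_yellow in the frame of white_tray between -0.002 and 0.009 m) or (x of jar_red in the frame of white_tray between -0.02 and 0.02 m and y of jar_red in the frame of white_tray between -0.057 and -0.017 m and z of jar_red in the frame of white_tray between -0.002 and 0.009 m and x of jar_yellow in the frame of white_tray between -0.02 and 0.02 m and y of jar_yellow in the frame of white_tray between 0.017 and 0.057 m and z of jar_yellow in the frame of white_tray between -0.002 and 0.009 m)) and ((x of cup_terracotta in the frame of grey_tray between -0.02 and 0.02 m and y of cup_terracotta in the frame of grey_tray between 0.017 and 0.057 m and z of cup_terracotta in the frame of grey_tray between -0.002 and 0.009 m and x of cup_cream in the frame of grey_tray between -0.02 and 0.02 m and y of cup_cream in the frame of grey_tray between -0.057 and -0.017 m and z of cup_cream in the frame of grey_tray between -0.002 and 0.009 m) or (x of cup_terracotta in the frame of grey_tray between -0.02 and 0.02 m and y of cup_terracotta in the frame of grey_tray between -0.057 and -0.017 m and z of cup_terracotta in the frame of grey_tray between -0.002 and 0.009 m and x of cup_cream in the frame of grey_tray between -0.02 and 0.02 m and y of cup_cream in the frame of grey_tray between 0.017 and 0.057 m and z of cup_cream in the frame of grey_tray between -0.002 and 0.009 m)) and horizontal distance between sugar_tin and cork_mat below 0.017 m and z of sugar_tin in the frame of cork_mat between 0.002 and 0.01 m and angle between each of jar_red, jar_yellow, cup_terracotta, cup_cream, sugar_tin's own z axis and vertical below 0.1 rad and linear speed of each of jar_red, jar_yellow, cup_terracotta, cup_cream, sugar_tin below 0.02 m/s); the robot touches nothing.
It fails at once if the pepper mill is moved by more than 20 mm or tipped (distance of pepper_mill from where it was at the start of the episode above 0.02 m or angle between pepper_mill's own z axis and vertical above 0.35 rad).
It fails at once if the ramekin is moved by more than 20 mm or tipped (distance of ramekin from where it was at the start of the episode above 0.02 m or angle between ramekin's own z axis and vertical above 0.35 rad).
It fails at once if a jar, cup or the tin is dropped or thrown (faster than 0.7 m/s while not held) ((linear speed of jar_red above 0.7 m/s and contact force between the fingers and jar_red below 0.05 N) or (linear speed of jar_yellow above 0.7 m/s and contact force between the fingers and jar_yellow below 0.05 N) or (linear speed of cup_terracotta above 0.7 m/s and contact force between the fingers and cup_terracotta below 0.05 N) or (linear speed of cup_cream above 0.7 m/s and contact force between the fingers and cup_cream below 0.05 N) or (linear speed of sugar_tin above 0.7 m/s and contact force between the fingers and sugar_tin below 0.05 N)).
It also fails if it takes over 109 s, if anything falls off the work surface, if the arm or the gripper's body presses on something with over 40 N, if the wrist force passes 120 N, or if a joint passes its speed limit or range.

## Working session

There is one attempt and no reset: what is moved stays moved. The work goes in short steps, Python scripts to look and compute and a tool call to move; the robot and the scene stay as the last step left them, time stands still between calls to the robot, and variables do not carry over. Pictures are saved under pics/ and viewed, at most 14 in all, crops included, and the job is handed in when it is done.

Besides the shell and the picture viewer there is one more tool, called after "Emit:" as a command line: name --argument value ..., lists and objects as JSON in quotes. jog_arm: Moves the arm, as the interface text tells. Scaled input: -1 to 1 covers 20 mm each way for a shift and 4 degrees each way for a turn. Its arguments: {"type":"object","properties":{"moves":{"type":"array"},"grip_force":{"type":"number"}},"required":["moves"]}

```bash
mkdir -p pics
python3 - <<'E'
from station import *
import cv2,pickle
o=get_obs();print(o['t'],o['eef_pos'],o['tool_rot'],o['gripper_width'])
for n in("scene","top"):
    c=read_camera(n);cv2.imwrite(f"pics/{n}0.png",c["color"]);pickle.dump(c,open(n+".pkl","wb"))
    print({k:v for k,v in c.items() if k!="color"})
E
```

```text
0.0 [0.17717483 0.65066772 0.19603424] [-3.42845383e-05  1.32498316e-01  9.91182814e-01 -9.07368892e-04] 0.9933274655453824
{'fx': 391.1636280108081, 'fy': 391.1636280108081, 'cx': 284.06381078308533, 'cy': 207.9909858577666, 'k1': -0.026439135058730037, 'rvec': array([ 1.95192161,  0.87499189, -0.50554625]), 'tvec': array([-0.40578603, -0.18750121,  1.33177608])}
{'fx': 451.45567000642376, 'fy': 451.45567000642376, 'cx': 275.056901397074, 'cy': 209.59917321943468, 'k1': -0.14067818724556175, 'rvec': array([ 2.14310782, -2.15928997,  0.12586224]), 'tvec': array([0.01406755, 0.61153198, 0.99833526])}
```

View pics/top0.png

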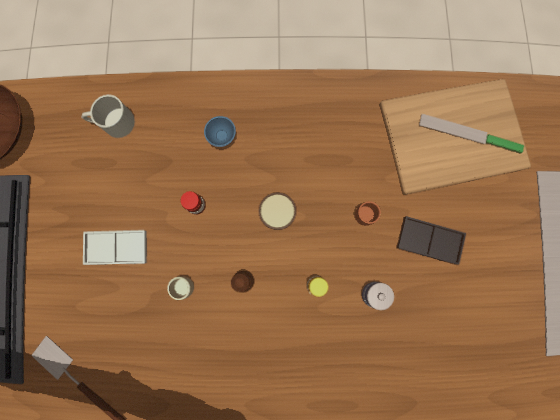

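View pics/scene0.png

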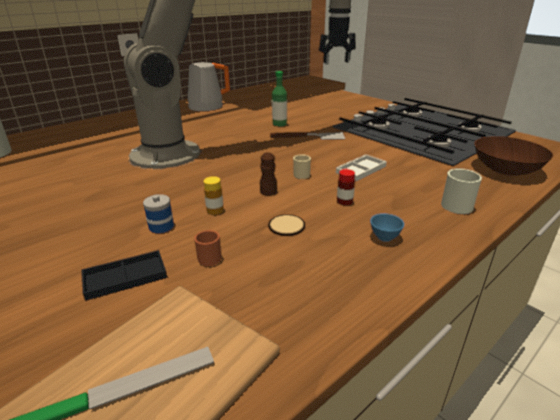

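```bash
cat > h.py <<'E'
import numpy as np,cv2,pickle
from scipy.spatial.transform import Rotation as R
def K(c): return np.array([[c['fx'],0,c['cx']],[0,c['fy'],c['cy']],[0,0,1]]),np.array([c['k1'],0,0,0.])
def proj(c,P):
    k,d=K(c);return cv2.projectPoints(np.asarray(P,float).reshape(-1,3),c['rvec'],c['tvec'],k,d)[0][:,0]
def back(c,uv,z):
    k,d=K(c);x=cv2.undistortPoints(np.array([[uv]],float),k,d)[0,0]
    Rm=cv2.Rodrigues(c['rvec'])[0];o=-Rm.T@c['tvec'].ravel();r=Rm.T@np.array([*x,1]);return (o+r*(z-o[2])/r[2])[:2]
def circ(x,y,z,r): a=np.linspace(0,2*np.pi,60);return np.c_[x+r*np.cos(a),y+r*np.sin(a),a*0+z]
def tray(x,y,a,z=.018):
    p=np.array([[1,1],[1,-1],[-1,-1],[-1,1],[1,1]])*[.039,.076]
    p=np.r_[p,[[.039,0]],[[-.039,0]]]@np.array([[np.cos(a),np.sin(a)],[-np.sin(a),np.cos(a)]])
    return np.c_[p+[x,y],np.full(len(p),z)]
def draw(c,curves,box,s):
    x,y,w,h=box;im=cv2.resize(c['color'][y:y+h,x:x+w],None,fx=s,fy=s,interpolation=cv2.INTER_CUBIC)
    for P in curves:
        q=((proj(c,P)-[x,y]+.5)*s-.5);cv2.polylines(im,[np.round(q*8).astype(int)],False,(255,0,255),1,cv2.LINE_AA,3)
    return im
E
python3 - <<'E'
from h import *
c=pickle.load(open('top.pkl','rb'))
hsv=cv2.cvtColor(c['color'],cv2.COLOR_BGR2HSV)
print('origin',proj(c,[[0,0,0],[.6,0,0],[.6,.3,0]]))
def comp(m,u,v,r=45):
    m=m.astype(np.uint8);k=np.zeros_like(m);k[v-r:v+r,u-r:u+r]=1;m=m*k
    n,l,s,ce=cv2.connectedComponentsWithStats(m);i=1+np.argmax(s[1:,4]);return ce[i],s[i],(l==i)
H,S,V=[hsv[...,i].astype(int) for i in range(3)]
def rep(n,m,u,v,z,r=25):
    ce,s,_=comp(m,u,v,r);print(n,ce.round(1),s,back(c,ce,z).round(4))
rep('red',((H<6)|(H>174))&(S>200)&(V>120),191,201,.088)
rep('yel',(H>22)&(H<40)&(S>150)&(V>120),318,287,.088)
rep('tinlid',(S<60)&(V>100),380,296,.072)
rep('cork',(H>15)&(H<35)&(S<140)&(V>150),277,211,.006)
for n,m,u,v in(('white',(S<60)&(V>130),115,247),('grey',(V<75)&(S<120),431,241)):
    ce,s,l=comp(m,u,v,45);ys,xs=np.nonzero(l);cn=cv2.boxPoints(cv2.minAreaRect(np.c_[xs,ys].astype(np.float32)))
    w=np.array([back(c,p,.018) for p in cn]);print(n,s,cn.round(1).tolist(),w.round(4).tolist(),w.mean(0).round(4))
for n,uv,z in(('terra',(368,213),.058),('cream',(179,288),.058),('mill',(241,281),.1),('ram',(220,132),.042)):print(n,back(c,uv,z).round(4))
E
```

```text
origin [[281.08239788 471.53417348]
 [279.23887318 216.47775265]
 [154.74044228 217.40067958]]Traceback (most recent call last):
  File "<stdin>", line 11, in <module>
  File "<stdin>", line 10, in rep
  File "<stdin>", line 7, in comp
    return _wrapfunc(a, 'argmax', axis=axis, out=out, **kwds)
    return bound(*args, **kwds)
ValueError: attempt to get argmax of an empty sequence
```

```bash
cat > m.py <<'E'
from h import *
c=pickle.load(open('top.pkl','rb'))
hsv=cv2.cvtColor(c['color'],cv2.COLOR_BGR2HSV)
H,S,V=[hsv[...,i].astype(int) for i in range(3)]
for p in((191,201),(318,287),(373,290),(277,211),(100,247),(415,236)):print(p,hsv[p[1],p[0]])
def comp(m,u,v,r=45):
    m=m.astype(np.uint8);k=np.zeros_like(m);k[v-r:v+r,u-r:u+r]=1;m=m*k
    n,l,s,ce=cv2.connectedComponentsWithStats(m)
    if n<2:return None
    i=1+np.argmax(s[1:,4]);return ce[i],s[i],(l==i)
def rep(n,m,u,v,z,r=25):
    q=comp(m,u,v,r)
    if q:print(n,q[0].round(1),q[1],back(c,q[0],z).round(4))
rep('red',((H<6)|(H>174))&(S>200)&(V>130),191,201,.088)
rep('yel',(H>22)&(H<40)&(S>150)&(V>120),318,287,.088)
rep('tinlid',(S<60)&(V>100),380,296,.072)
rep('cork',(H>15)&(H<35)&(S<140)&(V>150),277,211,.006)
for n,m,u,v in(('white',(S<80)&(V>110),115,247),('grey',(V<75)&(S<130),431,241)):
    q=comp(m,u,v,45)
    if q is None:continue
    ce,s,l=q;ys,xs=np.nonzero(l);cn=cv2.boxPoints(cv2.minAreaRect(np.c_[xs,ys].astype(np.float32)))
    w=np.array([back(c,p,.018) for p in cn]);print(n,s,cn.round(1).tolist(),w.round(4).tolist(),w.mean(0).round(4))
for n,uv,z in(('terra',(368,213),.058),('cream',(179,288),.058),('mill',(241,281),.1),('ram',(220,132),.042)):print(n,back(c,uv,z).round(4))
E
python3 m.py
```

```text
(191, 201) [  2 181 200]
(318, 287) [ 31 134 204]
(373, 290) [ 14  30 198]
(277, 211) [ 24  61 202]
(100, 247) [ 35  16 206]
(415, 236) [13 44 81]
yel [317.6 278.4] [311 277  14   5  15] [ 0.4552 -0.0816]
tinlid [380.1 296.2] [367 283  27  27 571] [ 0.4141 -0.2199]
cork [277.  210.5] [261 195  33  32 847] [0.6135 0.0051]
white [  83  230   62   35 2004] [[82.19999694824219, 231.0], [144.0, 229.5], [144.8000030517578, 263.0], [83.0, 264.5]] [[0.5661, 0.4742], [0.5694, 0.3203], [0.4904, 0.3164], [0.4858, 0.4691]] [0.5279 0.395 ]
grey [407 218  58  46 496] [[398.8999938964844, 249.10000610351562], [407.1000061035156, 217.5], [466.1000061035156, 232.8000030517578], [457.8999938964844, 264.3999938964844]] [[0.5188, -0.2795], [0.5929, -0.302], [0.5549, -0.445], [0.4804, -0.4209]] [ 0.5367 -0.3619]
terra [ 0.5997 -0.2009]
cream [0.4343 0.2252]
mill [0.4512 0.0824]
ram [0.7969 0.1381]
```

```bash
sed -i "s/(S>200)&(V>130)/(S>150)\&(V>150)/;s/(S>150)&(V>120)/(S>110)\&(V>150)/" m.py; python3 m.py | grep -E "red|yel"
cat > ov.py <<'E'
from h import *
import re,sys
def curves(o):
    C=[]
    for n in('red','yel'): x,y=o[n];C+=[circ(x,y,.088,.0205),circ(x,y,0,.022)]
    for n in('terra','cream'): x,y=o[n];C+=[circ(x,y,.058,.026),circ(x,y,0,.0245)]
    x,y=o['tin'];C+=[circ(x,y,.072,.03),circ(x,y,0,.03)]
    x,y=o['cork'];C+=[circ(x,y,.006,.045)]
    x,y=o['mill'];C+=[circ(x,y,0,.025)]
    return C+[tray(*o['white']),tray(*o['grey'])]
E
cat > ov1.py <<'E'
from ov import *
o=eval(open('obj.txt').read());C=curves(o)
t=pickle.load(open('top.pkl','rb'));s=pickle.load(open('scene.pkl','rb'))
a=draw(t,C,(75,180,200,130),4);b=draw(t,C,(275,180,200,130),4)
cv2.imwrite('pics/ova.png',cv2.resize(np.vstack([a,b]),(800,1040))[:,:] if 0 else a);cv2.imwrite('pics/ovb.png',b)
cv2.imwrite('pics/ovs.png',draw(s,C,(70,140,330,160),2.4))
E
python3 - <<'E'
from h import *
c=pickle.load(open('top.pkl','rb'))
open('obj.txt','w').write("dict(red=(.623,.204),yel=(.436,-.082),terra=(.5997,-.2009),cream=(.4343,.2252),tin=(.4141,-.2199),cork=(.6135,.0051),mill=(.45,.08),white=(.5279,.395,.025),grey=(.5367,-.3619,-.26))")
for uv in((191,201),(318.3,287.3)):print(back(c,uv,.088))
E
```

```text
red [189.1 199.9] [181 191  18  18 247] [0.6285 0.1989]
yel [318.3 286.8] [309 278  19  19 281] [ 0.4372 -0.0829]
[0.62602216 0.19451461]
[ 0.43615963 -0.08283809]
```

```bash
sed -i 's/red=(.623,.204)/red=(.6265,.195)/;s/yel=(.436,-.082)/yel=(.4372,-.083)/' obj.txt; python3 ov1.py
```

```text
(no output)
```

View pics/ova.png

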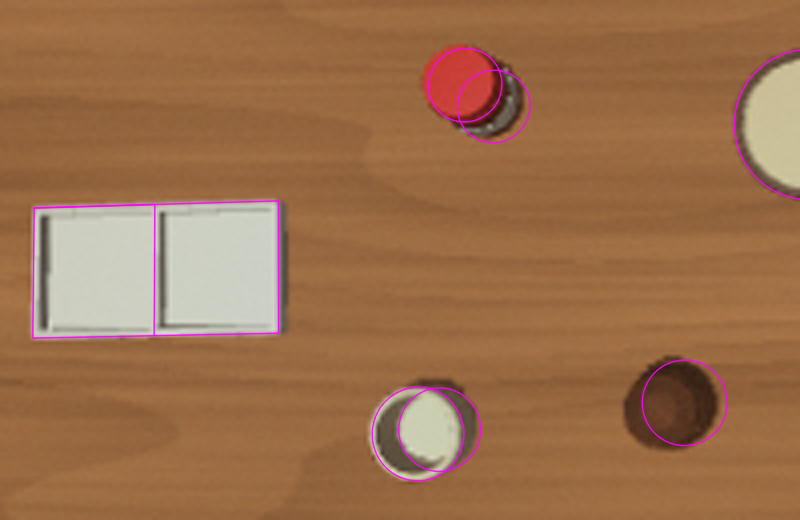

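View pics/ovb.png

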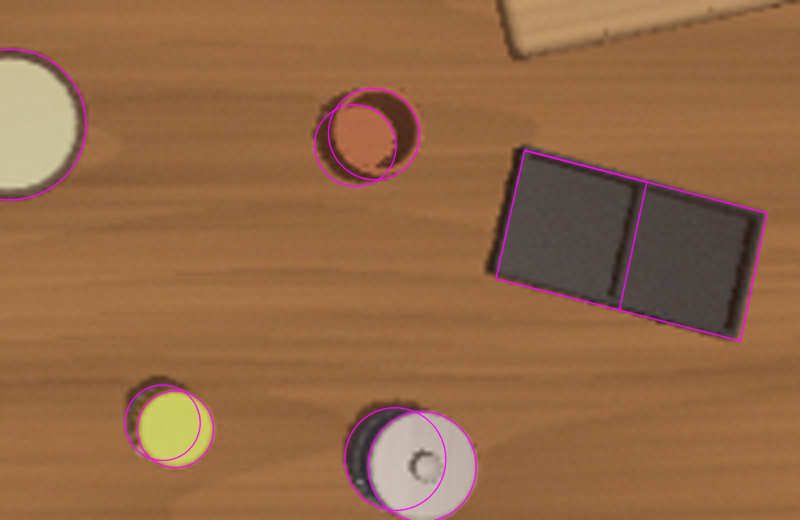

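View pics/ovs.png

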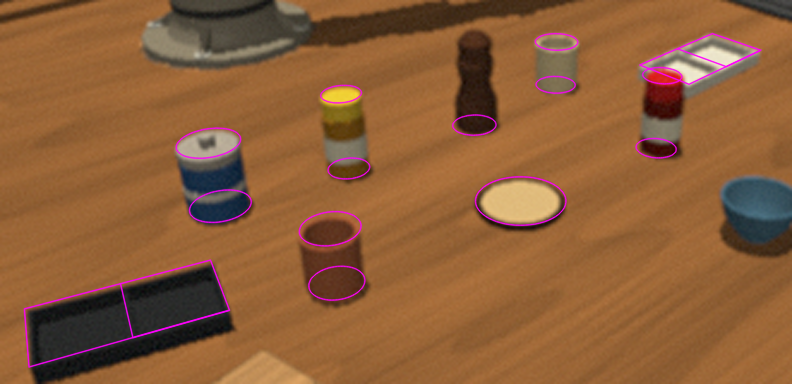

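Emit:
jog_arm --moves '[-1,0,0,0,0,1,1,-1,0,0,0,0,1,1,-1,0,0,0,0,1,1,-1,0,0,0,0,1,1,-1,0,0,0,0,1,1,-1,0,0,0,0,1,1,-1,0,0,0,0,1,1,-1,0,0,0,0,1,1]' --grip_force 40

```text
t: 0.77
eef_pos: [0.3159, 0.5733, 0.1964]
tool_rot: [0.0, 0.402, 0.916, -0.0]
contact_force: [0.3, 0.8, -0.1]
gripper_width: 1.0
grasp_force: 0.0
```

Emit:
jog_arm --moves '[-1,0,0,0,0,1,1,-1,0,0,0,0,1,1,-1,0,0,0,0,1,1,-1,0,0,0,0,1,1,-1,0,0,0,0,1,1,-1,0,0,0,0,1,1,-1,0,0,0,0,1,1,-1,0,0,0,0,1,1]'

```text
t: 1.43
eef_pos: [0.3915, 0.4345, 0.1966]
tool_rot: [0.0, 0.639, 0.769, -0.0]
contact_force: [0.4, 0.0, 1.1]
gripper_width: 0.998
grasp_force: 0.0
```

Emit:
jog_arm --moves '[-1,1,0,0,0,1,1,-1,1,0,0,0,1,1,-1,1,0,0,0,0.65,1,-1,1,0,0,0,0,1,-1,1,0,0,0,0,1,-1,1,0,0,0,0,1,-1,1,0,0,0,0,1,-1,1,0,0,0,0,1]'

```text
t: 2.1
eef_pos: [0.5585, 0.2825, 0.1966]
tool_rot: [-0.0, 0.706, 0.708, -0.0]
contact_force: [-0.1, 0.3, 0.8]
gripper_width: 1.0
grasp_force: 0.0
```

Emit:
jog_arm --moves '[-1,0.8,0.8,0,0,0,1,-1,0.8,0.8,0,0,0,1,-1,0.8,0.8,0,0,0,1,-1,0.8,0.8,0,0,0,1,-0.25,0.25,0.8,0,0,0,1,0,0,0,0,0,0,1,0,0,0,0,0,0,1,0,0,0,0,0,0,1]'

```text
t: 2.77
eef_pos: [0.6269, 0.2002, 0.1174]
tool_rot: [-0.0, 0.706, 0.709, 0.0]
contact_force: [0.4, -0.5, 1.4]
gripper_width: 0.999
grasp_force: 0.0
```

```bash
cat > look.py <<'E'
from station import *
from h import *
import sys
n,cam,box,s=sys.argv[1],sys.argv[2],eval(sys.argv[3]),float(sys.argv[4])
c=read_camera(cam);pickle.dump(c,open(n+'.pkl','wb'));o=get_obs();p=o['eef_pos']
print(o['t'],p.round(4),R.from_quat(np.r_[o['tool_rot'][1:],o['tool_rot'][0]]).as_matrix().round(3).tolist())
C=[eval(a) for a in sys.argv[5:]]
cv2.imwrite(f'pics/{n}.png',draw(c,C,box,s))
E
python3 look.py red1 scene "(290,100,120,120)" 4.5 "circ(p[0],p[1],.088,.0205)" "circ(p[0],p[1],0,.022)"
```

```text
2.8167 [0.6271 0.2006 0.1179] [[-0.005, 1.0, 0.001], [1.0, 0.005, 0.001], [0.001, 0.001, -1.0]]
```

View pics/red1.png

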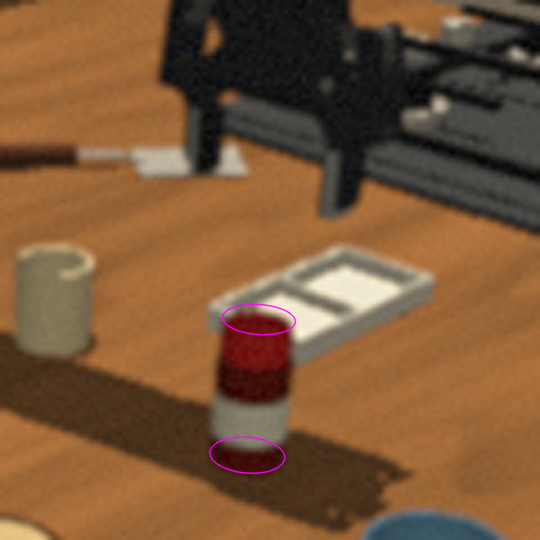

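```bash
python3 look.py red2 top "(100,120,200,150)" 4 "circ(p[0],p[1],.088,.0205)" "circ(p[0],p[1],p[2],.0425)"
python3 - <<'E'
from h import *
s=pickle.load(open('scene.pkl','rb'))
print(proj(s,[[.177,.651,.196]]))
q=(proj(s,[[.627,.2,.118],[.684,.2,.131],[.57,.2,.131],[.627,.2,.088]])-[290,100]+.5)*4.5;print(q)
E
```

```text
2.8667 [0.6272 0.2006 0.1181] [[-0.005, 1.0, 0.001], [1.0, 0.005, 0.001], [0.001, 0.001, -1.0]]
[[335.7624595  75.0619819]]
[[262.30016977 270.46001245]
 [346.32159656 279.4561495 ]
 [187.89087193 220.32378957]
 [258.10744718 319.45628087]]
```

View pics/red2.png

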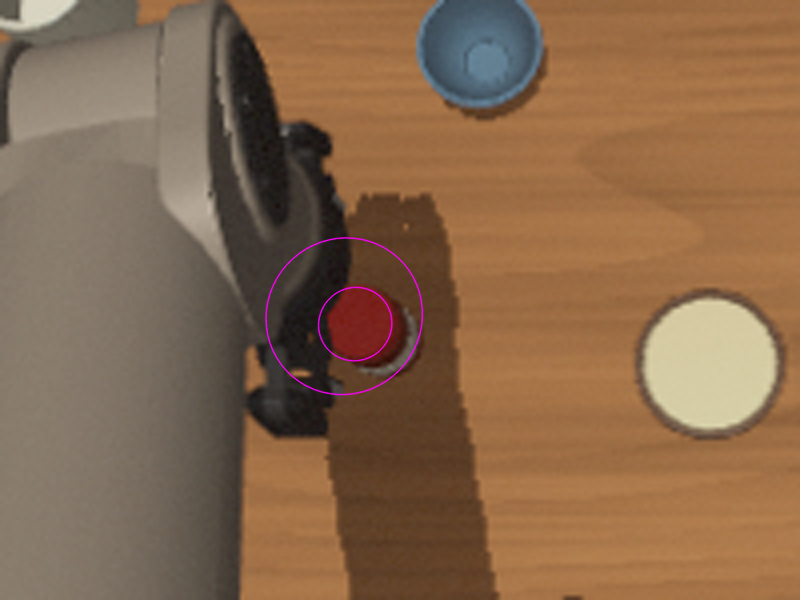

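Run:
```python
from h import *
s=pickle.load(open('red1.pkl','rb'));t=pickle.load(open('red2.pkl','rb'))
a=np.array([205,172])/4.5+[290,100];a2=np.array([335,215])/4.5+[290,100]
b=np.array([337,388])/4+[100,120]
for z in(.1,.118,.131,.15,.17,.19,.21,.23):print(z,back(s,a,z).round(3),back(s,a2,z).round(3),back(t,b,z).round(3))
im=draw(s,[],(325,80,70,75),8);im2=draw(t,[],(155,140,55,95),6)
im2=cv2.resize(im2,(int(55*6.3),600));im=cv2.resize(im,(450,482));o=np.zeros((600,800,3),np.uint8);o[:482,:450]=im;o[:,452:452+im2.shape[1]]=im2
o=np.clip(o.astype(float)*2.2,0,255).astype(np.uint8);cv2.imwrite('pics/grip.png',o)
```

```text
0.1 [0.471 0.331] [0.577 0.333] [0.589 0.206]
0.118 [0.503 0.293] [0.604 0.295] [0.587 0.203]
0.131 [0.526 0.265] [0.624 0.268] [0.586 0.2  ]
0.15 [0.56  0.226] [0.653 0.228] [0.584 0.196]
0.17 [0.596 0.184] [0.684 0.186] [0.581 0.191]
0.19 [0.632 0.142] [0.715 0.144] [0.579 0.187]
0.21 [0.668 0.1  ] [0.745 0.102] [0.577 0.183]
0.23 [0.704 0.058] [0.776 0.06 ] [0.575 0.179]
```

View pics/grip.png

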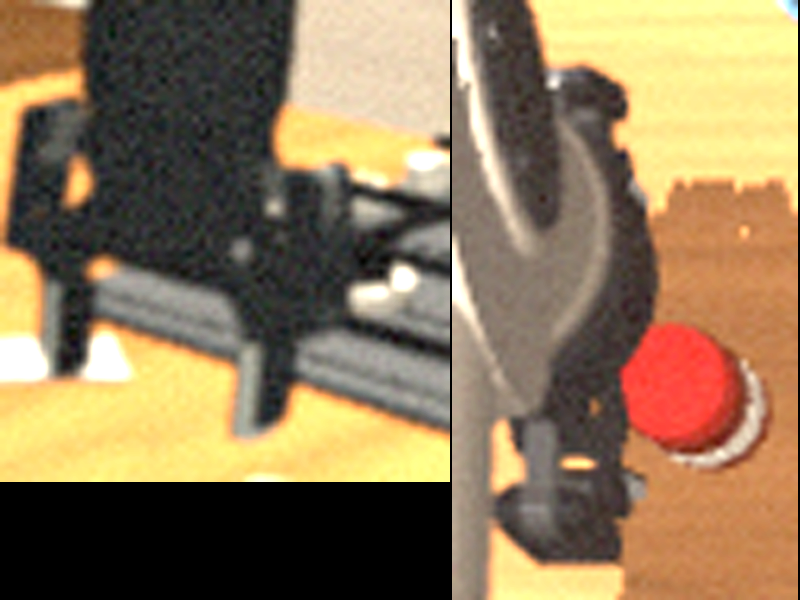

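Emit:
jog_arm --moves '[-0.15,0,0.8,0,0,0,1,0,0,0.8,0,0,0,1,0,0,0.8,0,0,0,1,0,0,0.8,0,0,0,1,0,0,0.7,0,0,0,1,0,0,0,0,0,0,1,0,0,0,0,0,0,1,0,0,0,0,0,0,1]'

```text
t: 3.53
eef_pos: [0.628, 0.1963, 0.0401]
tool_rot: [0.0, 0.706, 0.708, 0.001]
contact_force: [0.4, -0.1, 0.1]
gripper_width: 0.998
grasp_force: 0.0
```

```bash
python3 look.py red3 scene "(300,100,100,120)" 5
```

```text
3.5833 [0.6282 0.1962 0.0403] [[-0.003, 1.0, 0.002], [1.0, 0.003, 0.001], [0.001, 0.002, -1.0]]
```

View pics/red3.png

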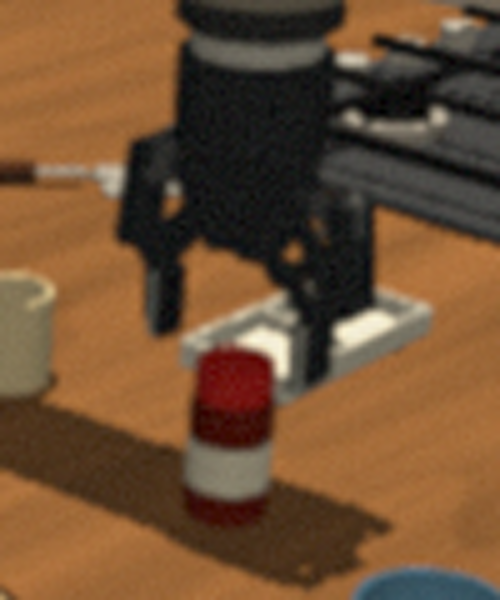

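Emit:
jog_arm --moves '[0,0,0.5,0,0,0,1,0,0,0.5,0,0,0,1,0,0,0.5,0,0,0,1,0,0,0,0,0,0,1,0,0,0,0,0,0,0,0,0,0,0,0,0,0,0,0,0,0,0,0,0,0,0,0,0,0,0,0]'

```text
t: 4.25
eef_pos: [0.628, 0.1959, 0.0097]
tool_rot: [0.0, 0.706, 0.708, 0.001]
contact_force: [0.4, 0.5, 0.9]
gripper_width: 0.498
grasp_force: 40.5
```

```bash
python3 look.py red4 scene "(300,100,100,120)" 5
```

```text
4.3 [0.6279 0.1959 0.0097] [[-0.003, 1.0, 0.001], [1.0, 0.003, 0.0], [0.0, 0.001, -1.0]]
```

View pics/red4.png

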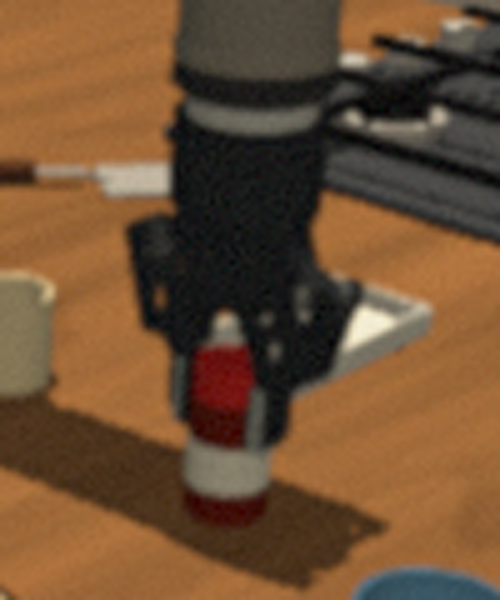

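Emit:
jog_arm --moves '[0,0,-0.7,0,0,0,0,0,0,-1,0,0,0,0,1,-0.45,-0.3,0,0,0,0,1,-0.45,0,0,0,0,0,1,-0.45,0,0,0,0,0,1,-0.45,0,0,0,0,0,1,-0.45,0,0,0,0,0,1,-0.45,0,0,0,0,0]'

```text
t: 4.97
eef_pos: [0.5724, 0.3167, 0.0501]
tool_rot: [-0.0, 0.706, 0.708, 0.0]
contact_force: [-0.2, 0.4, -1.4]
gripper_width: 0.503
grasp_force: 41.0
```

Emit:
jog_arm --moves '[1,-0.45,0,0,0,0,0,1,-0.45,0,0,0,0,0,1,-0.45,0,0,0,0,0,1,-0.45,0,0,0,0,0,1,-0.45,0,0,0,0,0,0.8,-0.1,0,0,0,0,0,0,0,0,0,0,0,0,0,0,0,0,0,0,0]'

```text
t: 5.63
eef_pos: [0.5255, 0.4326, 0.0495]
tool_rot: [0.0, 0.705, 0.709, 0.0]
contact_force: [-0.4, -1.0, -0.7]
gripper_width: 0.502
grasp_force: 40.9
```

```bash
python3 look.py red5 scene "(300,60,120,140)" 4.2 "tray(.5279,.395,.025)" "circ(p[0],p[1],.04,.022)"
```

```text
5.6833 [0.5263 0.4308 0.0494] [[-0.003, 1.0, 0.001], [1.0, 0.003, -0.001], [-0.001, 0.001, -1.0]]
```

View pics/red5.png

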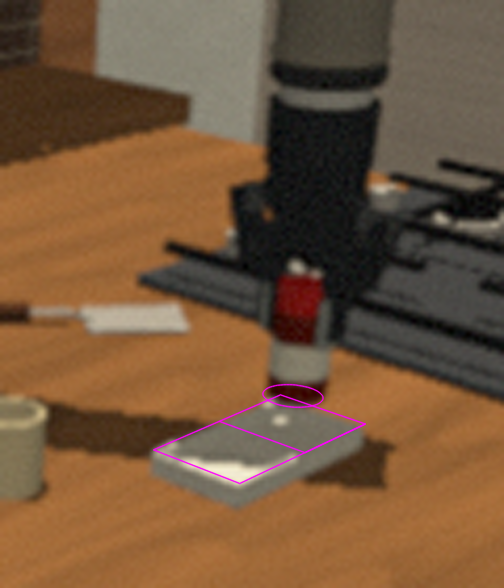

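Emit:
jog_arm --moves '[0,0,0.5,0,0,0,0,0,0,0.5,0,0,0,0,0,0,0.4,0,0,0,0,0,0,0.2,0,0,0,0,0,0,0.17,0,0,0,0,0,0,0,0,0,0,0,0,0,0,0,0,0,0.65,0,0,0,0,0,0,0.75]'

```text
t: 6.35
eef_pos: [0.5258, 0.4315, 0.0136]
tool_rot: [0.0, 0.706, 0.708, 0.0]
contact_force: [-0.2, 0.3, -1.2]
gripper_width: 0.747
grasp_force: 0.0
```

Emit:
jog_arm --moves '[0,0,0,0,0,0,0.85,0,0,0,0,0,0,0.9,0,0,-0.6,0,0,0,1,0,0,-1,0,0,0,1,0,0,-1,0,0,0,1,0,0,-1,0,0,0,1,-1,-0.3,-0.4,0,0,0,1,-1,-0.4,0,0,0,0,1]'

```text
t: 7.02
eef_pos: [0.5136, 0.3933, 0.0972]
tool_rot: [0.0, 0.706, 0.709, 0.003]
contact_force: [-0.7, -0.4, 0.7]
gripper_width: 0.999
grasp_force: 0.0
```

Emit:
jog_arm --moves '[-1,-0.15,-0.5,0,0,0,1,-1,-0.15,0,0,0,0,1,-1,-0.15,0,0,0,0,1,-1,-0.15,0,0,0,0,1,-1,-0.15,0,0,0,0,1,-1,-0.15,0,0,0,0,1,-1,-0.15,0,0,0,0,1,-1,-0.15,0,0,0,0,1]'

```text
t: 7.68
eef_pos: [0.4883, 0.2306, 0.1046]
tool_rot: [-0.0, 0.706, 0.708, 0.001]
contact_force: [0.2, 0.6, 0.1]
gripper_width: 1.0
grasp_force: 0.0
```

Emit:
jog_arm --moves '[-1,-0.15,0,0,0,0,1,-1,-0.15,0,0,0,0,1,-1,-0.15,0,0,0,0,1,-1,-0.15,0,0,0,0,1,-1,-0.15,0,0,0,0,1,-1,-0.15,0,0,0,0,1,-1,-0.15,0,0,0,0,1,-1,-0.15,0,0,0,0,1]'

```text
t: 8.35
eef_pos: [0.4648, 0.0704, 0.1045]
tool_rot: [0.0, 0.706, 0.708, 0.001]
contact_force: [0.4, -0.0, -0.3]
gripper_width: 1.0
grasp_force: 0.0
```

Emit:
jog_arm --moves '[-1,-0.15,0,0,0,0,1,-1,-0.15,0,0,0,0,1,-1,-0.15,0,0,0,0,1,-1,-0.15,0,0,0,0,1,-1,-0.15,0,0,0,0,1,-1,-0.15,0,0,0,0,1,-0.5,0,0,0,0,0,1,0,0,0,0,0,0,1]'

```text
t: 9.02
eef_pos: [0.4471, -0.0612, 0.1045]
tool_rot: [0.001, 0.708, 0.707, 0.0]
contact_force: [-0.1, 1.3, 0.1]
gripper_width: 1.001
grasp_force: 0.0
```

Emit:
jog_arm --moves '[-0.6,-0.25,0.8,0,0,0,1,-0.5,-0.25,0.8,0,0,0,1,0,0,0,0,0,0,1,0,0,1,0,0,0,1,0,0,1,0,0,0,1,0,0,0.7,0,0,0,1,0,0,0.4,0,0,0,1,0,0,0,0,0,0,1]'

```text
t: 9.68
eef_pos: [0.4368, -0.0797, 0.009]
tool_rot: [-0.001, 0.706, 0.709, -0.0]
contact_force: [-0.4, 0.3, 0.3]
gripper_width: 0.996
grasp_force: 0.0
```

Emit:
jog_arm --moves '[0,0,0,0,0,0,0,0,0,0,0,0,0,0,0,0,0,0,0,0,0,0,0,0,0,0,0,0,0,0,0,0,0,0,0,0,0,-0.5,0,0,0,0,0,0,-1,0,0,0,0,0,0,-1,0,0,0,0]'

```text
t: 10.35
eef_pos: [0.4362, -0.081, 0.0604]
tool_rot: [-0.001, 0.706, 0.708, -0.001]
contact_force: [0.2, -0.9, -1.4]
gripper_width: 0.498
grasp_force: 41.1
```

Emit:
jog_arm --moves '[1,1,-1,0,0,0,0,1,1,-1,0,0,0,0,1,1,-1,0,0,0,0,1,1,-1,0,0,0,0,1,0.6,-0.2,0,0,0,0,1,0,0,0,0,0,0,1,0,0,0,0,0,0,1,0,0,0,0,0,0]'

```text
t: 11.02
eef_pos: [0.5284, 0.0803, 0.1445]
tool_rot: [0.0, 0.706, 0.708, 0.0]
contact_force: [0.1, 0.1, -2.7]
gripper_width: 0.502
grasp_force: 41.3
```

Emit:
jog_arm --moves '[1,0,0,0,0,0,0,1,0,0,0,0,0,0,1,0,0,0,0,0,0,1,0,0,0,0,0,0,1,0,0,0,0,0,0,1,0,0,0,0,0,0,1,0,0,0,0,0,0,1,0,0,0,0,0,0]'

```text
t: 11.68
eef_pos: [0.5277, 0.2401, 0.1444]
tool_rot: [0.0, 0.706, 0.708, -0.0]
contact_force: [0.5, -0.1, -2.2]
gripper_width: 0.503
grasp_force: 41.3
```

Emit:
jog_arm --moves '[1,0,0,0,0,0,0,1,0,0,0,0,0,0,1,0,0.5,0,0,0,0,1,0,1,0,0,0,0,1,0,1,0,0,0,0,0.7,0,1,0,0,0,0,0,0,0.8,0,0,0,0,0,0,0,0,0,0,0]'

```text
t: 12.35
eef_pos: [0.5248, 0.3533, 0.0548]
tool_rot: [-0.0, 0.705, 0.709, -0.003]
contact_force: [-0.2, -0.9, -1.4]
gripper_width: 0.502
grasp_force: 41.2
```

Emit:
jog_arm --moves '[0.3,0.2,0.5,0,0,0,0,0,0,0.5,0,0,0,0,0,0,0.5,0,0,0,0,0,0,0.3,0,0,0,0,0,0,0.2,0,0,0,0,0,0,0,0,0,0,0,0,0,0.03,0,0,0,0,0,0,0,0,0,0,0]'

```text
t: 13.02
eef_pos: [0.5321, 0.3595, 0.0174]
tool_rot: [0.0, 0.706, 0.708, 0.0]
contact_force: [-0.3, -0.4, -1.1]
gripper_width: 0.499
grasp_force: 41.2
```

Emit:
jog_arm --moves '[0,0,0,0,0,0,0.65,0,0,0,0,0,0,0.75,0,0,0,0,0,0,0.85,0,0,0,0,0,0,0.9,0,0,-0.6,0,0,0,1,0,0,-1,0,0,0,1,0,0,-1,0,0,0,1,0,0,-1,0,0,0,1]'

```text
t: 13.68
eef_pos: [0.5319, 0.3594, 0.0907]
tool_rot: [0.0, 0.706, 0.708, 0.0]
contact_force: [0.2, -0.2, 0.5]
gripper_width: 0.999
grasp_force: 0.0
```

Emit:
jog_arm --moves '[-1,-0.7,0,0,0,0,1,-1,-0.7,0,0,0,0,1,-1,-0.7,0,0,0,0,1,-1,-0.7,0.5,0,0,0,1,-1,-0.7,0.5,0,0,0,1,-1,-0.7,0.5,0,0,0,1,-0.7,-0.7,0.5,0,0,0,1,0,0,0,0,0,0,1]'

```text
t: 14.35
eef_pos: [0.4303, 0.221, 0.048]
tool_rot: [-0.001, 0.707, 0.707, -0.003]
contact_force: [-0.5, -0.5, -0.0]
gripper_width: 0.999
grasp_force: 0.0
```

Emit:
jog_arm --moves '[0,0,0,0,0,0,1,0,0,0,0,0,0,1,0,0,0.6,0,0,0,1,0,0,0.6,0,0,0,1,0,0,0.6,0,0,0,1,0,0,0.3,0,0,0,1,0,0,0,0,0,0,1,0,0,0,0,0,0,1]'

```text
t: 15.02
eef_pos: [0.4348, 0.2258, 0.0073]
tool_rot: [0.0, 0.706, 0.708, 0.0]
contact_force: [0.1, -0.3, -0.0]
gripper_width: 1.001
grasp_force: 0.0
```

```bash
python3 look.py cre1 scene "(260,120,130,100)" 6
```

```text
15.0667 [0.435  0.2258 0.0076] [[-0.003, 1.0, 0.001], [1.0, 0.003, 0.001], [0.001, 0.001, -1.0]]
```

View pics/cre1.png

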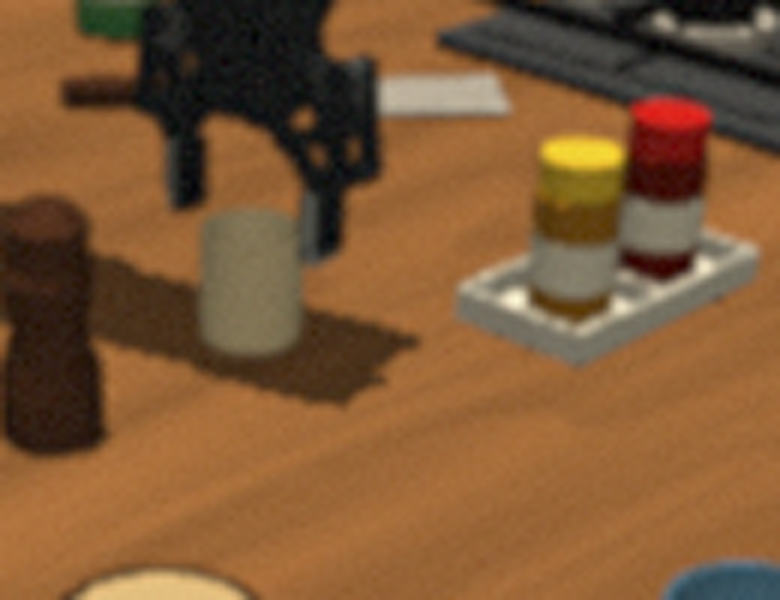

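Emit:
jog_arm --moves '[0,0,0.45,0,0,0,1,0,0,0.43,0,0,0,1,0,0,0,0,0,0,1,0,0,0,0,0,0,0,0,0,0,0,0,0,0,0,0,0,0,0,0,0,0,0,0,0,0,0,0,0,0,0,0,0,0,0]' --grip_force 30

```text
t: 15.73
eef_pos: [0.4344, 0.2252, -0.0103]
tool_rot: [0.0, 0.706, 0.708, 0.0]
contact_force: [-0.0, -0.6, 2.6]
gripper_width: 0.591
grasp_force: 31.7
```

Emit:
jog_arm --moves '[0,0,-0.6,0,0,0,0,-1,0.9,-0.9,0,0,0,0,-1,0.9,-0.9,0,0,0,0,-1,0.9,-0.9,0,0,0,0,-1,0.9,-0.9,0,0,0,0,-1,0.9,-0.9,0,0,0,0,-1,0.9,-0.9,0,0,0,0,-1,0,0,0,0,0,0]'

```text
t: 16.4
eef_pos: [0.5484, 0.0846, 0.1132]
tool_rot: [0.003, 0.706, 0.708, 0.004]
contact_force: [1.9, -0.2, -1.3]
gripper_width: 0.595
grasp_force: 32.1
```

Emit:
jog_arm --moves '[-1,0,0,0,0,0,0,-1,0,0,0,0,0,0,-1,0,0,0,0,0,0,-1,0,0,0,0,0,0,-1,0,0,0,0,0,0,-1,0,0,0,0,0,0,-1,0,0,0,0,0,0,-1,0,0,0,0,0,0]'

```text
t: 17.07
eef_pos: [0.5426, -0.0753, 0.1092]
tool_rot: [-0.0, 0.706, 0.708, -0.0]
contact_force: [0.1, 0.9, -2.5]
gripper_width: 0.591
grasp_force: 32.1
```

Emit:
jog_arm --moves '[-1,0,0,0,0,0,0,-1,0,0,0,0,0,0,-1,0,0,0,0,0,0,-1,0,0,0,0,0,0,-1,0,0,0,0,0,0,-1,0,0,0,0,0,0,-1,0,0,0,0,0,0,-1,0,0,0,0,0,0]'

```text
t: 17.73
eef_pos: [0.5431, -0.2352, 0.1091]
tool_rot: [-0.0, 0.706, 0.708, -0.0]
contact_force: [0.1, 0.2, -2.2]
gripper_width: 0.592
grasp_force: 32.1
```

Emit:
jog_arm --moves '[-1,0,0,0,0,0.94,0,-1,0,0,0,0,0.94,0,-1,0,0,0,0,0.94,0,-1,0,0,0,0,0.94,0,0,0,0,0,0,0,0,0,0,0,0,0,0,0,0,0,0,0,0,0,0,0,0,0,0,0,0]'

```text
validation failed for argument at $.mo...
```

Emit:
jog_arm --moves '[-1,0,0,0,0,0.94,0,-1,0,0,0,0,0.94,0,-1,0,0,0,0,0.94,0,-1,0,0,0,0,0.94,0,-1,0.2,0,0,0,0,0,-1,0.2,0,0,0,0,0,-1,0.2,0,0,0,0,0,-1,0.2,0,0,0,0,0]'

```text
t: 18.4
eef_pos: [0.5302, -0.397, 0.1092]
tool_rot: [-0.0, 0.794, 0.608, -0.0]
contact_force: [0.2, -0.7, -2.4]
gripper_width: 0.595
grasp_force: 32.0
```

Emit:
jog_arm --moves '[0,0,0.8,0,0,0,0,0,0,0.8,0,0,0,0,0,0,0.8,0,0,0,0,0,0,0.8,0,0,0,0,0,0,0,0,0,0,0,0,0,0,0,0,0,0,0,0,0,0,0,0,0,0,0,0,0,0,0,0]'

```text
t: 19.07
eef_pos: [0.5314, -0.3962, 0.0467]
tool_rot: [0.001, 0.793, 0.609, 0.0]
contact_force: [0.5, 0.4, -1.2]
gripper_width: 0.59
grasp_force: 32.0
```

```bash
python3 look.py cre2 scene "(60,160,160,140)" 4.2 "tray(.5367,-.3619,-.26)" "circ(p[0],p[1],p[2]+.0103,.0245)"
```

```text
19.1167 [ 0.5315 -0.3961  0.0466] [[0.257, 0.966, 0.002], [0.966, -0.257, -0.001], [-0.001, 0.002, -1.0]]
```

View pics/cre2.png

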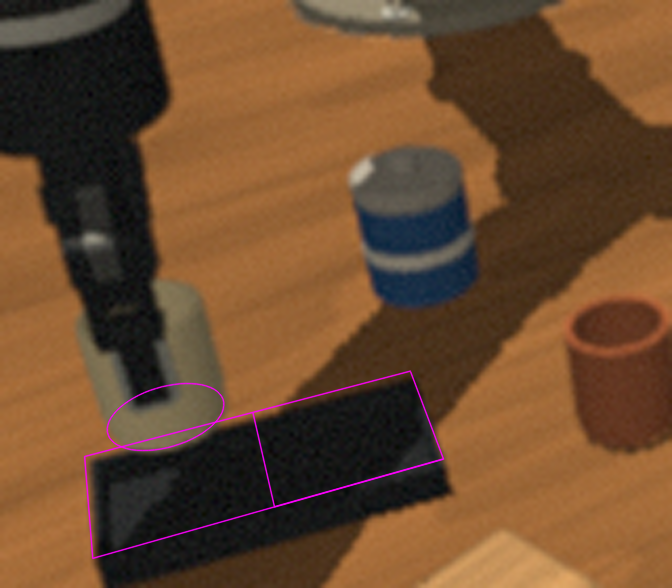

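Emit:
jog_arm --moves '[-0.15,-0.2,0.7,0,0,0,0,0,0,0.7,0,0,0,0,0,0,0.6,0,0,0,0,0,0,0.35,0,0,0,0,0,0,0.2,0,0,0,0,0,0,0.03,0,0,0,0,0,0,0,0,0,0,0,0,0,0,0,0,0,0]'

```text
t: 19.78
eef_pos: [0.5265, -0.3973, -0.0062]
tool_rot: [0.0, 0.793, 0.61, 0.0]
contact_force: [0.3, 0.4, -1.0]
gripper_width: 0.593
grasp_force: 31.5
```

Emit:
jog_arm --moves '[0,0,0,0,0,0,0.7,0,0,0,0,0,0,0.8,0,0,0,0,0,0,0.9,0,0,0,0,0,0,0.95,0,0,-0.6,0,0,0,1,0,0,-1,0,0,0,1,0,0,-1,0,0,0,1,0,0,-1,0,0,0,1]'

```text
t: 20.45
eef_pos: [0.5262, -0.3974, 0.0674]
tool_rot: [0.0, 0.793, 0.61, -0.0]
contact_force: [1.2, 0.2, 0.2]
gripper_width: 1.003
grasp_force: 0.0
```

Emit:
jog_arm --moves '[1,0.1,0,0,0,0,1,1,0.1,0,0,0,0,1,1,0.1,0,0,0,0,1,1,0.1,0,0,0,0,1,1,0.1,0,0,0,0,1,1,0.1,0,0,0,0,1,1,0.1,0,0,0,0,1,1,0.1,0,0,0,0,1]'

```text
t: 21.12
eef_pos: [0.5833, -0.2459, 0.0669]
tool_rot: [0.0, 0.793, 0.61, 0.0]
contact_force: [-0.1, 0.1, -0.1]
gripper_width: 1.0
grasp_force: 0.0
```

Emit:
jog_arm --moves '[1,0.1,0,0,0,0,1,1,0.1,0,0,0,0,1,0.4,0,0,0,0,0,1,0,0,0,0,0,0,1,0,0,0,0,0,0,1,0,0,0.8,0,0,0,1,0,0,0.8,0,0,0,1,0,0,0,0,0,0,1]'

```text
t: 21.78
eef_pos: [0.5962, -0.2028, 0.0316]
tool_rot: [-0.001, 0.793, 0.609, -0.002]
contact_force: [-0.9, 1.1, -0.3]
gripper_width: 1.002
grasp_force: 0.0
```

Emit:
jog_arm --moves '[0,0,0.8,0,0,0,1,0,0,0.8,0,0,0,1,0,0,0.4,0,0,0,1,0,0,0.2,0,0,0,1,0,0,0,0,0,0,1,0,0,0,0,0,0,1,0,0,0,0,0,0,0,0,0,0,0,0,0,0]'

```text
t: 22.45
eef_pos: [0.5996, -0.2016, -0.0093]
tool_rot: [0.001, 0.793, 0.61, 0.0]
contact_force: [-0.3, -0.2, 0.4]
gripper_width: 0.746
grasp_force: 0.0
```

Emit:
jog_arm --moves '[0,0,0,0,0,0,0,0,0,0,0,0,0,0,0,0,0,0,0,0,0,0,0,0,0,0,0,0,0,0,0,0,0,0,0,0,0,0,0,0,0,0,0,0,0,0,0,0,0,0,0,0,0,0,0,0]'

```text
t: 23.12
eef_pos: [0.5998, -0.2015, -0.0091]
tool_rot: [0.001, 0.793, 0.61, 0.001]
contact_force: [-1.1, 1.4, 5.4]
gripper_width: 0.605
grasp_force: 31.1
```

Emit:
jog_arm --moves '[0,0,-0.6,0,0,0,0,0,0,-1,0,0,0,0,-1,-0.15,-0.9,0,0,0,0,-1,-0.15,0,0,0,0,0,-1,-0.15,0,0,0,0,0,-1,-0.15,0,0,0,0,0,-1,-0.15,0,0,0,0,0,-1,-0.15,0,0,0,0,0]'

```text
t: 23.78
eef_pos: [0.5501, -0.3132, 0.0404]
tool_rot: [-0.0, 0.793, 0.61, 0.0]
contact_force: [0.1, -0.2, -1.6]
gripper_width: 0.605
grasp_force: 32.0
```

Emit:
jog_arm --moves '[-0.7,-0.1,0,0,0,0,0,0,0,0,0,0,0,0,0,0,0,0,0,0,0,0,0,0.7,0,0,0,0,0,0,0.7,0,0,0,0,0,0,0.4,0,0,0,0,0,0,0,0,0,0,0,0,0,0,0,0,0,0]'

```text
t: 24.45
eef_pos: [0.5447, -0.3246, 0.0024]
tool_rot: [-0.001, 0.792, 0.61, -0.001]
contact_force: [0.4, -0.2, -1.4]
gripper_width: 0.602
grasp_force: 32.0
```

Emit:
jog_arm --moves '[0,0,0.25,0,0,0,0,0,0,0.2,0,0,0,0,0,0,0,0,0,0,0,0,0,0,0,0,0,0,0,0,0,0,0,0,0.7,0,0,0,0,0,0,0.8,0,0,0,0,0,0,0.9,0,0,0,0,0,0,0.95]'

```text
t: 25.12
eef_pos: [0.5453, -0.3257, -0.0051]
tool_rot: [0.0, 0.793, 0.61, 0.0]
contact_force: [0.7, 0.2, -0.6]
gripper_width: 0.954
grasp_force: 0.0
```

Emit:
jog_arm --moves '[0,0,-0.6,0,0,0,1,0,0,-1,0,0,0,1,0,0,-1,0,0,0,1,0,0,-1,0,0,0,1,0.4,-1,-0.7,0,0,0,1,0.4,-1,0,0,0,0,1,0.4,-1,0,0,0,0,1,0.4,-1,0,0,0,0,1]'

```text
t: 25.78
eef_pos: [0.4757, -0.274, 0.082]
tool_rot: [0.001, 0.793, 0.61, 0.001]
contact_force: [-0.5, 0.4, -0.1]
gripper_width: 1.0
grasp_force: 0.0
```

Emit:
jog_arm --moves '[0.5,-1,0,0,0,0,1,0.5,-1,0,0,0,0,1,0.5,-1,0,0,0,0,1,0.3,-0.7,0,0,0,0,1,0,0,0,0,0,0,1,0,0,0,0,0,0,1,0,0,0,0,0,0,1,0,0,0,0,0,0,1]'

```text
t: 26.45
eef_pos: [0.4151, -0.2213, 0.0813]
tool_rot: [0.001, 0.793, 0.61, 0.0]
contact_force: [0.5, 0.1, 0.5]
gripper_width: 0.999
grasp_force: 0.0
```

Descend from 0.081 to about -0.008 (89 mm) and close.

Emit:
jog_arm --moves '[0,0,0.7,0,0,0,1,0,0,0.7,0,0,0,1,0,0,0.7,0,0,0,1,0,0,0.7,0,0,0,1,0,0,0.7,0,0,0,1,0,0,0.6,0,0,0,1,0,0,0.35,0,0,0,1,0,0,0,0,0,0,1]'

```text
t: 27.12
eef_pos: [0.4135, -0.2207, -0.0094]
tool_rot: [-0.001, 0.793, 0.609, -0.001]
contact_force: [-0.5, 0.3, -1.2]
gripper_width: 0.999
grasp_force: 0.0
```

Emit:
jog_arm --moves '[0,0,0,0,0,0,0,0,0,0,0,0,0,0,0,0,0,0,0,0,0,0,0,0,0,0,0,0,0,0,0,0,0,0,0,0,0,0,0,0,0,0,0,0,0,0,0,0,0,0,0,0,0,0,0,0]' --grip_force 40

```text
t: 27.78
eef_pos: [0.4144, -0.2208, -0.0075]
tool_rot: [0.001, 0.793, 0.61, 0.0]
contact_force: [-1.3, -0.4, 7.0]
gripper_width: 0.696
grasp_force: 43.7
```

Emit:
jog_arm --moves '[0,0,-0.6,0,0,0,0,0,0,-0.9,0,0,0,0,1,0.5,-0.5,0,0,0,0,1,0.5,0,0,0,0,0,1,0.5,0,0,0,0,0,1,0.5,0,0,0,0,0,1,0.5,0,0,0,0,0,1,0.5,0,0,0,0,0]'

```text
t: 28.45
eef_pos: [0.5031, -0.1185, 0.0319]
tool_rot: [-0.0, 0.793, 0.61, 0.0]
contact_force: [0.2, -0.6, -2.4]
gripper_width: 0.696
grasp_force: 43.8
```

Emit:
jog_arm --moves '[1,0.5,0,0,0,0,0,1,0.5,0,0,0,0,0,1,0.5,0,0,0,0,0,1,0.5,0,0,0,0,0,1,0.5,0,0,0,0,0,1,0.5,0,0,0,0,0,1,0.5,0,0,0,0,0,0.5,0.2,0,0,0,0,0]'

```text
t: 29.12
eef_pos: [0.6144, 0.0097, 0.0317]
tool_rot: [-0.0, 0.792, 0.611, 0.001]
contact_force: [0.1, 0.3, -2.2]
gripper_width: 0.698
grasp_force: 43.8
```

Emit:
jog_arm --moves '[0,0,0,0,0,0,0,0,0,0,0,0,0,0,0,0,0.5,0,0,0,0,0,0,0.5,0,0,0,0,0,0,0.3,0,0,0,0,0,0,0.2,0,0,0,0,0,0,0,0,0,0,0,0,0,0,0,0,0,0]'

```text
t: 29.78
eef_pos: [0.6123, 0.0057, 0.0014]
tool_rot: [-0.0, 0.793, 0.609, -0.0]
contact_force: [0.6, -0.6, -2.0]
gripper_width: 0.694
grasp_force: 43.8
```

Emit:
jog_arm --moves '[0,0,0.12,0,0,0,0,0,0,0,0,0,0,0,0,0,0,0,0,0,0,0,0,0,0,0,0,0.8,0,0,0,0,0,0,0.9,0,0,0,0,0,0,1,0,0,0,0,0,0,1,0,0,-0.4,0,0,0,1]'

```text
t: 30.45
eef_pos: [0.6116, 0.0062, 0.0066]
tool_rot: [-0.001, 0.793, 0.61, -0.001]
contact_force: [0.7, 0.2, -0.1]
gripper_width: 0.997
grasp_force: 0.0
```

Emit:
jog_arm --moves '[0,0,-0.8,0,0,0,1,0,0,-1,0,0,0,1,0,0,-1,0,0,0,1,0,0,-1,0,0,0,1,0,0,-1,0,0,0,1,0,0,-1,0,0,0,1,0,-1,-1,0,0,0,1,0,-1,-1,0,0,0,1]'

```text
t: 31.12
eef_pos: [0.5741, 0.0159, 0.1649]
tool_rot: [0.0, 0.793, 0.609, 0.0]
contact_force: [0.3, 1.0, -0.5]
gripper_width: 0.999
grasp_force: 0.0
```

Emit:
jog_arm --moves '[0,-1,-1,0,0,0,1,0,-1,0,0,0,0,1,0,-1,0,0,0,0,1,0,-1,0,0,0,0,1,0,-1,0,0,0,0,1,0,0,0,0,0,0,1,0,0,0,0,0,0,1,0,0,0,0,0,0,1]'

```text
t: 31.78
eef_pos: [0.4781, 0.042, 0.184]
tool_rot: [0.0, 0.793, 0.61, 0.001]
contact_force: [-0.2, -0.5, -0.1]
gripper_width: 0.996
grasp_force: 0.0
```

```bash
python3 look.py end scene "(70,120,340,190)" 2.3 "tray(.5279,.395,.025)" "tray(.5367,-.3619,-.26)" "circ(.6135,.0051,.006,.03)"  "circ(.45,.08,0,.025)"
```

```text
31.8333 [0.4783 0.0419 0.1839] [[0.257, 0.966, 0.001], [0.966, -0.257, 0.0], [0.0, 0.001, -1.0]]
```

View pics/end.png

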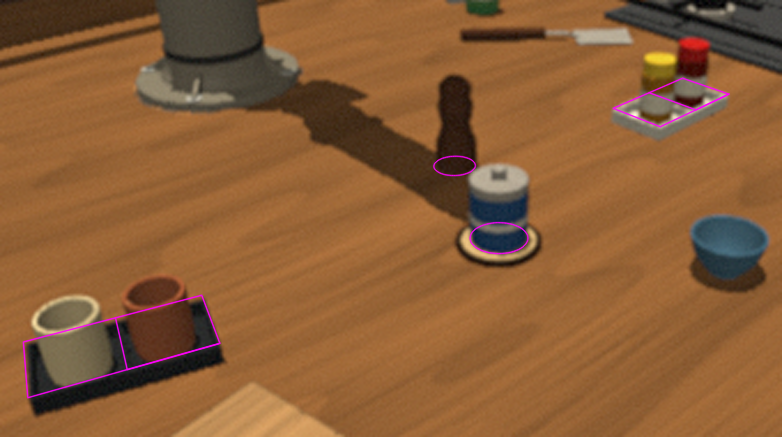

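The picture shows both cups upright in the grey tray at about (75,340) and (158,320). The jars are upright in the white tray at about (657,85) and (692,75). The tin is centred on the mat at (499,238), and the mill and bowl have not moved.

```bash
python3 -c "
from station import *
print(hand_in())"
```

```text
the job is handed in; nothing more can be done
None
```

The job is handed in at about 32 s: in the last picture the jars stand in the white tray, the cups in the grey tray and the tin on the cork mat, all upright with the mill and bowl undisturbed; the hand-in returned no verdict.

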